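# Square up and gauge the tag boards

## Robot

A 7-joint arm with a two-finger parallel gripper is mounted at the origin on a cart in front of the work surface, level with it; the furniture and walls round the work are solid. World frame = base frame: x ahead of the robot, y to its left, z up, the work surface at z = 0. Lengths are in m, angles in rad, forces in N, time in s.
With the tool pointing down it reaches from about 0.4 to 0.75 m from the base axis. Payload 19.5 kg.
Tool frame: the origin (TCP) lies on the centre line of the jaws, within the pads' length; the fingertips stand 25 mm ahead of it and the grasp point (between the pads) lies 6 mm ahead of it (nose_length is the z of the fingertips in the tool frame, in m); z points along the fingers, y is the line along which they close (so a half turn about z gives the same grasp; the last joint's range is limited). The gripper opens to 85 mm and grips with 20 to 120 N. Pads are 22 mm wide; open, the fingers measure 114 mm over their backs; the gripper's body (76 mm by 85 mm) begins 54 mm behind the grasp point. The pads swing forward as they close: fully open they stand 13 mm farther back than shut.
Start: joints at [-1.236, 0.707, -0.028, 1.485, 0.022, 0.951, -0.075], TCP at [0.212, 0.535, 0.256] pointing down, gripper open.
Joint ranges: [-2.71, 2.71], [-0.32, 2.16], [-1.57, 1.52], [0, 2.45], [-1.46, 4.6], [0, 2.02], [-2.83, 2.83]. Speed limits (rad/s): [1.89, 1.89, 2.57, 2.57, 3.01, 3.01, 3.01].

## Interface

Orientations are given as a unit quaternion [w, x, y, z].
In Python, from cell import read_state, camera, camera_info, hand_in, nose_length gives the robot as it stands.
- The arm moves only by the tool servo_tool, never from a script. Its argument "rows" is a list of rows, each a list of 6 numbers: the shift along the world's x, y, z in cm, then the turn, a rotation vector about the world's x, y, z in rad. In form: [[x, y, z, ax, ay, az], ...]. A call has 1 to 12 rows; each row is the pose to reach, as a shift and turn from the pose commanded when the call began; what a row does not reach only later rows make up. A row lasts 1/8 s, in which the tool goes at most 62.5 mm and 10.7 degrees, less where a joint would pass 70% of its speed; a pose out of reach is approached as far as the arm can. A call with a gripper value outside its range is refused whole. "hand" is the finger opening in cm, from 0 to 8.54, set as the call begins (left out, the last holds). The fingers move at their own pace and stop on an object; "force" is the grip in N (left out, the last holds). Time passes only in rows, so rows that repeat a pose let the fingers close. It gives the time, the measured TCP pose, the force, the opening and the grip force at its end, in the units of the state.
- read_state(): the state, without advancing time (a new reading comes with each control period).
- camera(name): name is "side" or "top" or "wrist"; returns the picture (400x640x3 uint8, red, green, blue); there is no depth.
- camera_info(name): a dict with "camera_matrix" (3x3 intrinsics, pixels), "rvec" (rotation vector, rad) and "tvec" (3), from world to camera coordinates, as OpenCV has them; the wrist camera has in their place "mount" (4x4, takes a point from camera to tool coordinates, whose origin is the TCP and whose axes are the flange's). Camera axes: x right, y down, z forward; pixel columns grow to the right and rows downward; lengths in m; the calibration is good to about 2 mm. The wrist camera is an equidistant fisheye: a pixel r from the principal point sees the ray r / f radians off the axis. A picture is of the moment at which its call begins: read the wrist's pose just before it. camera_info takes no time and is no camera call.
- hand_in(): hands the job in; it is judged then, once.
The state is a dict: "time_s": time; "q": joint angles; "joint_velocities": joint speeds; "joint_torque": joint torques, N m; "tcp_pos": TCP position; "tool_rot": TCP orientation; "force": force on the tool from outside, world axes, zero at the start; "wrist_torque": the same for the moment, N m; "finger_gap": finger opening in m; "gripper_force": force on a finger pad.
Only numpy, scipy, OpenCV 4.12 (cv2) and the standard library are available. Lean on these libraries where they do the work, as an engineer would, in place of code of your own. Each camera call takes 0.05 s, during which the arm holds its last target. There are 200 camera calls.

## Task

Check the hole of each coloured tag board, one board after another in the order red, yellow, blue (there may be no yellow one). Slide the board snug into the corner of the squaring jig and let go of it, then grip it squarely and lower it level onto the gauge pin: if it goes down to the collar it is good and is laid in the green tray; if it sticks on the cone its hole is too small and it is laid in the red tray. Boards in a tray may lie on one another, but not stand on edge or hang over its wall. Leave the other things on the bench alone.

Things in the scene. Friction and masses are not known exactly. Their poses are not given: they have to be found in the camera images.
- squaring_jig: fixed aluminium plate 130 x 104 x 10 mm (x, y, z), origin under its centre, with dark steel stops to 22 mm height that form a corner at +x, +y: an end stop with its face at x = +50 mm (y -12 to 50) and two side stops with faces at y = +36 mm (x -32 to -18 and 37 to 50); the 55 mm gap between these is for a gripper finger. The -x and -y sides are open
- jig_seat (a point): where the centre of a board is when it lies fully in the corner, long side along the jig's x: at (10, 14, 14) mm in the jig's frame; axes parallel to the jig's
- pin_gauge: fixed grey base 76 x 76 x 10 mm carrying a dark collar 28 mm in diameter up to 22 mm high and, on it, a bright steel gauge pin 15 mm in diameter that is straight up to 40 mm and then a cone to a blunt 6 mm tip at 50 mm; origin at the centre of the underside, pin axis = z
- gauge_collar (a point): top of the collar, on the pin's axis, 22 mm above the bench. A board with a large enough hole slides down until its underside rests here; one with too small a hole sticks on the cone, its underside about 19 to 20 mm above this point
- green_tray: fixed open green tray for good boards, outside 150 x 120 x 40 mm (x, y, z), walls and floor 4 mm; origin at the centre of its underside. A stack of boards may lie in it
- red_tray: fixed open red tray for boards whose hole is too small, the same size as the green tray
- meter: cream hand meter 140 x 74 x 40 mm, bystander
- tape: roll of black tape, 70 mm across, 18 mm high, bystander
- screwdriver: red screwdriver 188 mm long, bystander
- pen: green marker pen 121 mm long, 14 mm thick, bystander, not always there
- cup: small pale screw cup, 68 mm across, 38 mm high, bystander
- red_1_center (a point): centre (half-way up, on the hole's axis) of a loose red board, 80 x 44 x 8 mm (x, y, z), about 60 g, with a round hole in the middle and a row of brass eyelets at each end; its two ends are alike. Of red_1 and red_2 at most one is there. The hole is either 17.5 mm (good) or 13.5 mm (too small), found out on the gauge
- red_1: the same red board; origin at the centre of its underside
- red_2_center (a point): centre (half-way up, on the hole's axis) of a loose red board, 80 x 44 x 8 mm (x, y, z), about 60 g, with a round hole in the middle and a row of brass eyelets at each end; its two ends are alike. Of red_1 and red_2 at most one is there. The hole is either 17.5 mm (good) or 13.5 mm (too small), found out on the gauge
- red_2: the same red board; origin at the centre of its underside
- yellow_1_center (a point): centre (half-way up, on the hole's axis) of a loose yellow board, 80 x 44 x 8 mm (x, y, z), about 60 g, with a round hole in the middle and a row of brass eyelets at each end; its two ends are alike. Of yellow_1 and yellow_2 at most one is there. The hole is either 17.5 mm (good) or 13.5 mm (too small), found out on the gauge
- yellow_1: the same yellow board; origin at the centre of its underside
- yellow_2_center (a point): centre (half-way up, on the hole's axis) of a loose yellow board, 80 x 44 x 8 mm (x, y, z), about 60 g, with a round hole in the middle and a row of brass eyelets at each end; its two ends are alike. Of yellow_1 and yellow_2 at most one is there. The hole is either 17.5 mm (good) or 13.5 mm (too small), found out on the gauge
- yellow_2: the same yellow board; origin at the centre of its underside
- blue_1_center (a point): centre (half-way up, on the hole's axis) of a loose blue board, 80 x 44 x 8 mm (x, y, z), about 60 g, with a round hole in the middle and a row of brass eyelets at each end; its two ends are alike. Of blue_1 and blue_2 at most one is there. The hole is either 17.5 mm (good) or 13.5 mm (too small), found out on the gauge
- blue_1: the same blue board; origin at the centre of its underside
- blue_2_center (a point): centre (half-way up, on the hole's axis) of a loose blue board, 80 x 44 x 8 mm (x, y, z), about 60 g, with a round hole in the middle and a row of brass eyelets at each end; its two ends are alike. Of blue_1 and blue_2 at most one is there. The hole is either 17.5 mm (good) or 13.5 mm (too small), found out on the gauge
- blue_2: the same blue board; origin at the centre of its underside
Not all that is in view belongs to the job. Leave any pink look-alike of the yellow_2 alone. Leave any brown look-alike of the blue_2 alone.

How it is judged:
On the way, in this order (a step that is already met when the one before it is completed fails the run):
1. the red board lies snug in the corner of the squaring jig, let go (((distance between red_1_center and jig_seat below 0.003 m and angle between the x axis of red_1_center and the x axis of jig_seat, either way round below 0.06 rad and angle between red_1_center's own z axis and vertical below 0.06 rad and contact force between the fingers and red_1 below 0.1 N) or (distance between red_2_center and jig_seat below 0.003 m and angle between the x axis of red_2_center and the x axis of jig_seat, either way round below 0.06 rad and angle between red_2_center's own z axis and vertical below 0.06 rad and contact force between the fingers and red_2 below 0.1 N))), for 0.2 s.
2. the red board has been tried on the gauge pin: down at the collar, or stuck level on the cone (((horizontal distance between red_1_center and gauge_collar below 0.004 m and z of red_1_center in the frame of gauge_collar between 0 and 0.008 m and angle between red_1_center's own z axis and vertical below 0.2 rad) or (horizontal distance between red_2_center and gauge_collar below 0.004 m and z of red_2_center in the frame of gauge_collar between 0 and 0.03 m and angle between red_2_center's own z axis and vertical below 0.2 rad and contact force between red_2 and pin_gauge above 0.3 N))), for 0.2 s.
3. the yellow board lies snug in the corner of the squaring jig, let go (((distance between yellow_1_center and jig_seat below 0.003 m and angle between the x axis of yellow_1_center and the x axis of jig_seat, either way round below 0.06 rad and angle between yellow_1_center's own z axis and vertical below 0.06 rad and contact force between the fingers and yellow_1 below 0.1 N) or (distance between yellow_2_center and jig_seat below 0.003 m and angle between the x axis of yellow_2_center and the x axis of jig_seat, either way round below 0.06 rad and angle between yellow_2_center's own z axis and vertical below 0.06 rad and contact force between the fingers and yellow_2 below 0.1 N))), for 0.2 s.
4. the yellow board has been tried on the gauge pin: down at the collar, or stuck level on the cone (((horizontal distance between yellow_1_center and gauge_collar below 0.004 m and z of yellow_1_center in the frame of gauge_collar between 0 and 0.03 m and angle between yellow_1_center's own z axis and vertical below 0.2 rad and contact force between yellow_1 and pin_gauge above 0.3 N) or (horizontal distance between yellow_2_center and gauge_collar below 0.004 m and z of yellow_2_center in the frame of gauge_collar between 0 and 0.008 m and angle between yellow_2_center's own z axis and vertical below 0.2 rad))), for 0.2 s.
5. the blue board lies snug in the corner of the squaring jig, let go (((distance between blue_1_center and jig_seat below 0.003 m and angle between the x axis of blue_1_center and the x axis of jig_seat, either way round below 0.06 rad and angle between blue_1_center's own z axis and vertical below 0.06 rad and contact force between the fingers and blue_1 below 0.1 N) or (distance between blue_2_center and jig_seat below 0.003 m and angle between the x axis of blue_2_center and the x axis of jig_seat, either way round below 0.06 rad and angle between blue_2_center's own z axis and vertical below 0.06 rad and contact force between the fingers and blue_2 below 0.1 N))), for 0.2 s.
6. the blue board has been tried on the gauge pin: down at the collar, or stuck level on the cone (((horizontal distance between blue_1_center and gauge_collar below 0.004 m and z of blue_1_center in the frame of gauge_collar between 0 and 0.03 m and angle between blue_1_center's own z axis and vertical below 0.2 rad and contact force between blue_1 and pin_gauge above 0.3 N) or (horizontal distance between blue_2_center and gauge_collar below 0.004 m and z of blue_2_center in the frame of gauge_collar between 0 and 0.008 m and angle between blue_2_center's own z axis and vertical below 0.2 rad))), for 0.2 s.
At the end, for the whole second after the job is handed in: Each board with a 17.5 mm hole lies in the green tray, each with a 13.5 mm hole in the red one: centre within 50 mm (x) and 36 mm (y) of the tray centre and at most 36 mm above its underside, tilt under 0.4 rad, at rest (x of red_1_center in the frame of green_tray between -0.05 and 0.05 m and y of red_1_center in the frame of green_tray between -0.036 and 0.036 m and z of each of red_1_center, yellow_2_center, blue_2_center in the frame of green_tray below 0.036 m and angle between each of red_1_center, red_2_center, yellow_1_center, yellow_2_center, blue_1_center, blue_2_center's own z axis and vertical below 0.4 rad and linear speed of each of red_1, red_2, yellow_1, yellow_2, blue_1, blue_2 below 0.02 m/s and x of red_2_center in the frame of red_tray between -0.05 and 0.05 m and y of red_2_center in the frame of red_tray between -0.036 and 0.036 m and z of each of red_2_center, yellow_1_center, blue_1_center in the frame of red_tray below 0.036 m and x of yellow_1_center in the frame of red_tray between -0.05 and 0.05 m and y of yellow_1_center in the frame of red_tray between -0.036 and 0.036 m and x of yellow_2_center in the frame of green_tray between -0.05 and 0.05 m and y of yellow_2_center in the frame of green_tray between -0.036 and 0.036 m and x of blue_1_center in the frame of red_tray between -0.05 and 0.05 m and y of blue_1_center in the frame of red_tray between -0.036 and 0.036 m and x of blue_2_center in the frame of green_tray between -0.05 and 0.05 m and y of blue_2_center in the frame of green_tray between -0.036 and 0.036 m); the robot touches nothing.
It fails at once if a bystander (meter, tape roll, screwdriver, screw cup, pen) moved more than 3 cm (distance of any of meter, tape, screwdriver, cup, pen from where it was at the start of the episode above 0.03 m).
Of red_1, red_2 only 1 to 1 are there at a start; the rules pass over those that are not, and their reading is None.
Of yellow_1, yellow_2, pen only 1 to 1 are there at a start; the rules pass over those that are not, and their reading is None.
Of blue_1, blue_2 only 1 to 1 are there at a start; the rules pass over those that are not, and their reading is None.
At some moment in a run one of red_1, red_2, yellow_1, yellow_2, blue_1, blue_2 may be knocked a few centimetres aside while the robot is not near it.
Once in a run the grip may slacken for a moment while it holds something.
It also fails if it takes over 210 s, if anything falls off the work surface, if the arm or the gripper's body presses on something with over 40 N, if the wrist force passes 120 N, or if a joint passes its speed limit or range.

## Working session

There is one attempt and no reset: what is moved stays moved. The work goes in short steps, Python scripts to look and compute and a tool call to move; the robot and the scene stay as the last step left them, time stands still between calls to the robot, and variables do not carry over. Pictures are saved under pics/ and viewed, at most 14 in all, crops included, and the job is handed in when it is done.

Besides the shell and the picture viewer there is one more tool, called after "Call:" as name(argument=value, ...) on one line, values as JSON. servo_tool: Moves the arm, as the interface text tells. Its arguments: {"type":"object","properties":{"rows":{"type":"array"},"hand":{"type":"number"},"force":{"type":"number"}},"required":["rows"]}

```bash
ls; mkdir -p pics; python3 - <<'E'
from cell import *
import cv2
s=read_state();print(s, nose_length)
for n in("top","side"):
    cv2.imwrite(f"pics/{n}0.png",camera(n)[:,:,::-1]);print(n,camera_info(n))
print(camera_info("wrist"))
E
```

```text
pics
{'time_s': 0.0, 'q': array([-1.23569007,  0.70709368, -0.02766755,  1.48499073,  0.02195957,
        0.95089437, -0.07550142]), 'joint_velocities': array([ 0.00128943, -0.00077528,  0.00048488, -0.00039146,  0.00120907,
        0.00116781,  0.00119415]), 'joint_torque': array([ 2.96917078e-04, -8.83213663e+01,  1.23473737e+00, -2.36164373e+01,
        1.69687613e-02,  6.51662194e-03,  1.77007183e-05]), 'tcp_pos': array([0.21145583, 0.53445558, 0.25583428]), 'tool_rot': array([-1.17007932e-04,  1.87283869e-01,  9.82305684e-01, -5.30963243e-04]), 'force': array([-0.67850142, -0.48418708, -0.17017025]), 'wrist_torque': array([ 0.01034052, -0.02853925, -0.03797938]), 'gripper_force': 0.0, 'finger_gap': 0.08526549279060044} 0.025
top {'camera_matrix': array([[372.90201066,   0.        , 321.92869381],
       [  0.        , 372.90201066, 202.31894067],
       [  0.        ,   0.        ,   1.        ]]), 'rvec': array([ 2.13488464, -2.10017438,  0.16346381]), 'tvec': array([-0.01401578,  0.62751425,  1.16392937])}
side {'camera_matrix': array([[394.29167367,   0.        , 326.4489354 ],
       [  0.        , 394.29167367, 198.28597418],
       [  0.        ,   0.        ,   1.        ]]), 'rvec': array([ 1.95418162, -0.01660675, -0.00911052]), 'tvec': array([-0.64651222,  0.06956602,  1.24357228])}
{'camera_matrix': array([[309.70691629,   0.        , 321.25440935],
       [  0.        , 309.70691629, 201.06016816],
       [  0.        ,   0.        ,   1.        ]]), 'mount': array([[-1.42046212e-04, -9.54762655e-01, -2.97368883e-01,
         7.62607926e-02],
       [ 9.99999972e-01, -1.91733886e-04,  1.37923463e-04,
         7.96350123e-04],
       [-1.88699863e-04, -2.97368855e-01,  9.54762656e-01,
        -1.17889095e-01],
       [ 0.00000000e+00,  0.00000000e+00,  0.00000000e+00,
         1.00000000e+00]])}
```

View pics/top0.png

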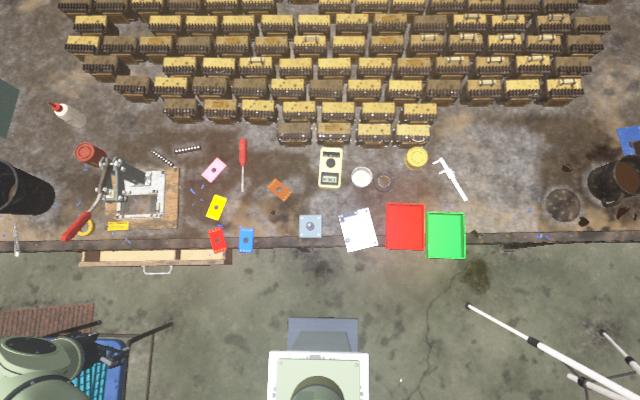

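View pics/side0.png

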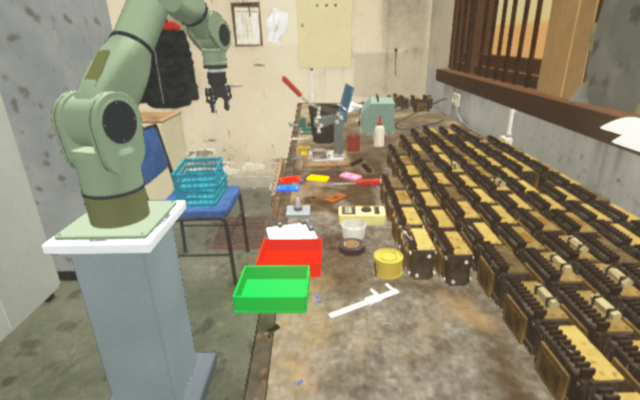

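Top view: candidates are red board (217,239) (rival: red screwdriver (242,150), red tray), yellow board (217,207) (rivals: pink (214,170), tape/yellow cap (417,157)), blue board (246,239) (rival: brown (280,189)). Jig at (358,229), gauge (310,226), red tray (405,227), green tray (446,235). One enlarged crop to check.

```bash
cat > h.py <<'E'
import numpy as np, cv2
from cell import *
from scipy.spatial.transform import Rotation as R
def px2w(name,uv,z):
    i=camera_info(name);M=cv2.Rodrigues(np.array(i["rvec"]))[0];t=np.array(i["tvec"]).ravel()
    d=(np.linalg.inv(i["camera_matrix"])@np.c_[np.atleast_2d(uv).astype(float),np.ones(len(np.atleast_2d(uv)))].T)
    d=M.T@d;c=-M.T@t
    return (c[:,None]+d*((z-c[2])/d[2])).T
def toolT():
    s=read_state();q=s["tool_rot"];T=np.eye(4);T[:3,:3]=R.from_quat([q[1],q[2],q[3],q[0]]).as_matrix();T[:3,3]=s["tcp_pos"];return T
def wray(uv,T):
    i=camera_info("wrist");K=i["camera_matrix"];uv=np.atleast_2d(uv).astype(float)
    d=(uv-K[:2,2])/K[0,0];r=np.linalg.norm(d,axis=1,keepdims=True)+1e-12
    v=np.c_[d/r*np.sin(r),np.cos(r)];C=T@np.array(i["mount"]);return C[:3,3],v@C[:3,:3].T
def wpx2w(uv,z,T):
    c,v=wray(uv,T);return c+v*((z-c[2])/v[:,2])[:,None]
def w2wpx(P,T):
    i=camera_info("wrist");K=i["camera_matrix"];C=T@np.array(i["mount"])
    p=(np.atleast_2d(P)-C[:3,3])@C[:3,:3];r=np.linalg.norm(p[:,:2],axis=1,keepdims=True)
    return K[:2,2]+K[0,0]*np.arctan2(r,p[:,2:])*p[:,:2]/(r+1e-12)
HS={"red":[(0,8),(172,180)],"yellow":[(24,34)],"blue":[(100,116)],"green":[(50,75)]}
def blobs(im,col,amin=60,smin=150,vmin=90):
    h=cv2.cvtColor(im,cv2.COLOR_RGB2HSV);m=0
    for a,b in HS[col]: m=m|cv2.inRange(h,(a,smin,vmin),(b,255,255))
    m=cv2.morphologyEx(m,cv2.MORPH_CLOSE,np.ones((3,3)))
    cs=cv2.findContours(m,cv2.RETR_EXTERNAL,cv2.CHAIN_APPROX_NONE)[0]
    return [c[:,0,:] for c in cs if cv2.contourArea(c)>amin]
def rect(W):
    (c,(w,h),a)=cv2.minAreaRect((W[:,:2]*1000).astype(np.float32))
    if w<h:w,h,a=h,w,a+90
    return np.round(c,1),round(w,1),round(h,1),round((a+90)%180-90,1)  # mm, deg of long side
E
python3 - <<'E'
from h import *
im=camera("top")
for c,z in(("red",.008),("yellow",.008),("blue",.008),("green",.04)):
    for b in blobs(im,c):
        zz=.04 if cv2.contourArea(b)>600 else z
        r=rect(px2w("top",b,zz))
        if r[1]<200 and r[0][0]<700: print(c,b.mean(0).round(),r)
for n,p,z in(("gauge",(310,226),.01),("jig",(358,229),.01),("cup",(362,177),.03),("tape",(384,183),.018),("meter",(330,168),.04)):print(n,px2w("top",p,z).round(3))
cr=im[130:265,190:480]
cv2.imwrite("pics/c1.png",cv2.resize(cr,(800,372),interpolation=cv2.INTER_CUBIC)[:,:,::-1])
E
```

```text
red [217. 240.] (array([503.5, 347.3]), 79.0, 46.7, 19.9)
red [ 75. 226.] (array([540.2, 837.6]), 126.0, 30.6, -36.4)
red [405. 226.] (array([ 556.9, -275.9]), 151.0, 123.9, -0.7)
yellow [118. 226.] (array([546. , 691.9]), 65.6, 27.5, -85.9)
yellow [216. 207.] (array([615. , 359.3]), 82.1, 47.3, -18.3)
blue [246. 241.] (array([503.6, 249.6]), 76.2, 41.9, -3.9)
green [455. 238.] (array([ 528.3, -433.4]), 150.6, 73.0, -6.8)
gauge [[0.554 0.036 0.01 ]]
jig [[ 0.547 -0.125  0.01 ]]
cup [[ 0.721 -0.137  0.03 ]]
tape [[ 0.704 -0.212  0.018]]
meter [[ 0.748 -0.028  0.04 ]]
```

View pics/c1.png

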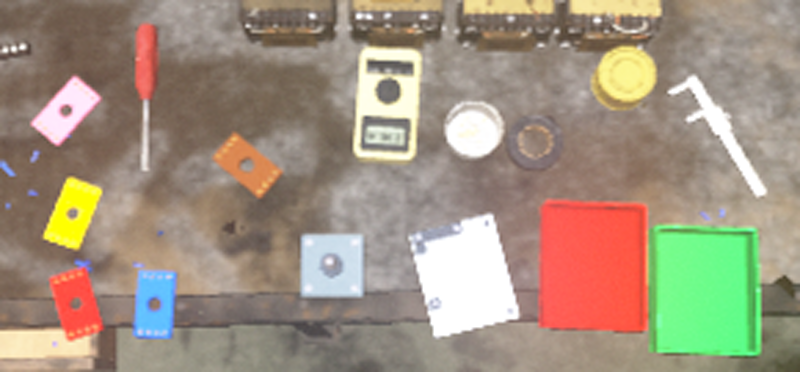

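The crop confirms it: the red (75,303), yellow (72,213) and blue (155,303) boards are the solid-coloured rectangles. Pink and brown are decoys. The jig's stops are at its upper left, so jig x points roughly to world +x with about +13° yaw. Moving over the red board.

Call:
servo_tool(rows=[[29, -18.7, -6, 0, 0, 0.72], [29, -18.7, -6, 0, 0, 0.72], [29, -18.7, -6, 0, 0, 0.72], [29, -18.7, -6, 0, 0, 0.72], [29, -18.7, -6, 0, 0, 0.72], [29, -18.7, -6, 0, 0, 0.72], [29, -18.7, -6, 0, 0, 0.72], [29, -18.7, -6, 0, 0, 0.72], [29, -18.7, -6, 0, 0, 0.72], [29, -18.7, -6, 0, 0, 0.72]], hand=7)

```text
time_s: 1.4
tcp_pos: [0.501, 0.3483, 0.1965]
tool_rot: [0.0, -0.171, 0.985, 0.0]
force: [-0.5, 0.3, -0.2]
finger_gap: 0.07
gripper_force: 0.0
```

```bash
cat >> h.py <<'E'
def look(col,z,name,amin=400):
    T=toolT();im=camera("wrist");cv2.imwrite(f"pics/{name}.png",im[:,:,::-1])
    ya=np.degrees(np.arctan2(T[1,1],T[0,1]))
    print("tcp",(T[:3,3]*1000).round(1),"close dir deg",ya.round(1),"tool z",T[:3,2].round(4))
    for b in blobs(im,col,amin,120,60): print(col,b.mean(0).round(),rect(wpx2w(b,z,T)))
    return T,im
E
python3 - <<'E'
from h import *
look("red",.008,"w1");look("blue",.008,"w1")
E
```

```text
tcp [501.  348.3 196.5] close dir deg 109.7 tool z [ 1.e-04  1.e-04 -1.e+00]
red [202. 365.] (array([827.8, 277.2]), 100.6, 27.1, 2.2)
red [320. 182.] (array([502.3, 348.4]), 81.4, 46.0, 19.7)
tcp [501.2 348.1 196.5] close dir deg 109.7 tool z [ 2.e-04  1.e-04 -1.e+00]
blue [233. 153.] (array([503.2, 252.6]), 81.9, 46.7, -0.9)
blue [580.  61.] (array([215.8, 644.2]), 200.7, 138.9, 89.7)
```

View pics/w1.png

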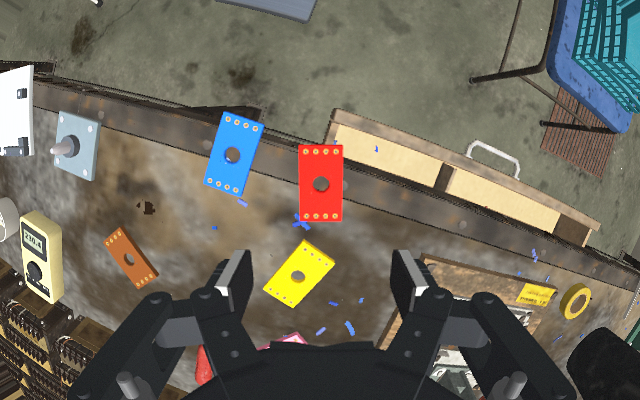

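Red board at (320,182) lies straight, on the jaws' line. Descending and gripping.

Call:
servo_tool(rows=[[0.1, 0, -10, 0, 0, 0], [0.1, 0, -16, 0, 0, 0], [0.1, 0, -16.8, 0, 0, 0], [0.1, 0, -16.8, 0, 0, 0], [0.1, 0, -16.8, 0, 0, 0]])

```text
time_s: 2.12
tcp_pos: [0.5032, 0.3483, 0.0302]
tool_rot: [0.001, -0.171, 0.985, 0.0]
force: [0.1, 0.1, 0.5]
finger_gap: 0.0702
gripper_force: 0.0
```

Call:
servo_tool(rows=[[0, 0, 0, 0, 0, 0], [0, 0, 0, 0, 0, 0], [0, 0, 0, 0, 0, 0], [0, 0, 0, 0, 0, 0], [0, 0, 0, 0, 0, 0], [0, 0, 0, 0, 0, 0]], hand=3.5, force=40)

```text
time_s: 2.88
tcp_pos: [0.5032, 0.3481, 0.0301]
tool_rot: [0.001, -0.171, 0.985, 0.0]
force: [-2.1, -1.6, 16.2]
finger_gap: 0.0414
gripper_force: 38.3
```

Call:
servo_tool(rows=[[0, 0, 5, 0, 0, 0], [0, 0, 10, 0, 0, 0], [0, 0, 17, 0, 0, 0], [11, -47, 20, 0, 0, -0.11], [11, -47, 20, 0, 0, -0.11], [11, -47, 20, 0, 0, -0.11], [11, -47, 20, 0, 0, -0.11], [11, -47, 20, 0, 0, -0.11], [11, -47, 20, 0, 0, -0.11], [11, -47, 20, 0, 0, -0.11], [11, -47, 20, 0, 0, -0.11], [11, -47, 20, 0, 0, -0.11]])

```text
time_s: 4.38
tcp_pos: [0.6125, -0.1264, 0.2289]
tool_rot: [0.0, -0.114, 0.994, -0.001]
force: [-0.6, 0.1, -1.5]
finger_gap: 0.0406
gripper_force: 40.5
```

```bash
python3 - <<'E'
from h import *
T,im=look("red",.008,"w2")
for i in range(4):
    a=np.radians(13)
o=np.array([.547,-.125,0]);a=np.radians(13);Rz=np.array([[np.cos(a),-np.sin(a),0],[np.sin(a),np.cos(a),0],[0,0,1]])
print(w2wpx(o+np.array([[.065,.052,.01],[.065,-.052,.01],[-.065,-.052,.01],[-.065,.052,.01]])@Rz.T,T).round())
print(read_state()["finger_gap"])
E
```

```text
tcp [ 612.5 -126.4  228.9] close dir deg 103.1 tool z [ 0.001  -0.0018 -1.    ]
red [321. 248.] (array([ 713.6, -102.4]), 198.0, 109.0, 13.2)
red [200. 101.] (array([ 558.7, -285.7]), 166.4, 142.5, -1.6)
[[381. 178.]
 [289. 177.]
 [287.  60.]
 [384.  61.]]
0.040694659408961255
```

View pics/w2.png

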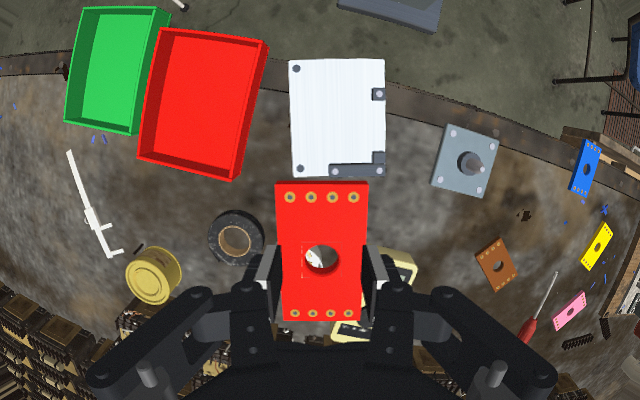

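Wrist view shows the jig (288–386, 60–179) with stops at lower right and the gauge base (466,161). The red board is held between the fingers. Fitting the jig, gauge, trays and in-hand pose.

```bash
python3 - <<'E'
from h import *
from scipy.optimize import least_squares
T=toolT();im=cv2.imread("pics/w2.png")[:,:,::-1].copy()
# jig corners at z=.01 (order +x+y,+x-y,-x-y,-x+y)
h=cv2.cvtColor(im,cv2.COLOR_RGB2HSV)
m=cv2.inRange(h,(0,0,190),(180,45,255));m[:, :270]=0;m[:,400:]=0;m[200:]=0
cs=max(cv2.findContours(m,0,1)[0],key=cv2.contourArea)[:,0]
print("jig plate (white part)",rect(wpx2w(cs,.01,T)))
C=np.array([(386,177.5),(290,178.5),(288.5,59.5),(384.5,58.5)])
W=wpx2w(C,.01,T);print("jig corners",(W*1000).round(1).tolist(),W.mean(0)*1000)
f=lambda p:(w2wpx(np.c_[p[0]+np.cos(p[2])*X-np.sin(p[2])*Y,p[1]+np.sin(p[2])*X+np.cos(p[2])*Y,0*X+.01],T)-C).ravel()
X=np.array([65,65,-65,-65])/1e3;Y=np.array([52,-52,-52,52])/1e3
s=least_squares(f,[.547,-.125,.22]);print("jig",s.x,s.fun.round(1))
# gauge base corners by hand-picked
G=np.array([(448,124),(499,141),(484,198),(431,183)]);g=wpx2w(G,.01,T);print("gauge",(g*1000).round(1).tolist(),g.mean(0)*1000)
# trays
for col in("red","green"):
  for b in blobs(im,col,3000,120,60):
    if b[:,1].mean()<200: print(col,rect(wpx2w(b,.04,T)))
# board in hand, tool frame: tool z fwd; x offset, z top, pitch about y, yaw
B=np.array([(275,183),(368,181),(359,319),(282,320.5)],float)
def pr(p):
    x0,y0,z0,pit,rol,yw=p
    P=np.array([[.04,-.022,-.004],[.04,.022,-.004],[-.04,.022,-.004],[-.04,-.022,-.004]])
    P=R.from_euler("zyx",[yw,pit,rol]).apply(P)+[x0,y0,z0]
    return w2wpx(P@T[:3,:3].T+T[:3,3],T)
s=least_squares(lambda p:(pr(p)-B).ravel(),[0,0,.02,0,0,0]);print("board in tool mm,rad (pit,rol,yaw)",(s.x[:3]*1000).round(1),s.x[3:].round(3),s.fun.round(1))
E
```

```text
jig plate (white part) (array([ 544.4, -120.4]), 128.7, 103.3, 15.2)
jig corners [[596.9, -51.4, 10.0], [623.1, -156.4, 10.0], [494.9, -186.4, 10.0], [468.7, -86.8, 10.0]] [ 545.87034263 -120.24395287   10.        ]
jig [ 0.54581223 -0.12030893  0.24992442] [-1.8 -1.3  1.8 -0.8 -0.5  0.7  0.4  1.3]
gauge [[518.3, 3.2, 10.0], [516.7, 76.9, 10.0], [590.3, 81.2, 10.0], [589.9, 3.5, 10.0]] [553.79585185  41.17769928  10.        ]
red (array([ 557.1, -269.1]), 150.6, 128.8, -1.5)
green (array([ 530.4, -392.7]), 149.8, 142.6, -1.5)
board in tool mm,rad (pit,rol,yaw) [ 1.2  0.6 26.4] [-0.018  0.053  0.007] [-0.2 -0.7 -0.1  0.7  0.1 -0.3  0.2  0.3]
```

Call:
servo_tool(rows=[[-6.35, 1.45, 0, 0, 0, 0.02], [-6.35, 1.45, -5, 0, 0, 0.02], [-6.35, 1.45, -10, 0, 0, 0.02], [-6.35, 1.45, -15, 0, 0, 0.02], [-6.35, 1.45, -17.5, 0, 0, 0.02], [-6.35, 1.45, -18.4, 0, 0, 0.02], [-6.35, 1.45, -18.4, 0, 0, 0.02], [-6.35, 1.45, -18.4, 0, 0, 0.02]])

```text
time_s: 5.42
tcp_pos: [0.5494, -0.1072, 0.0451]
tool_rot: [0.001, -0.127, 0.992, -0.0]
force: [-0.1, -0.9, -0.2]
finger_gap: 0.0408
gripper_force: 58.5
```

```bash
python3 - <<'E'
from h import *
T,im=look("red",.022,"w3")
cv2.imwrite("pics/w3c.png",cv2.resize(im[130:380,190:470],None,fx=2,fy=2)[:,:,::-1])
E
```

```text
tcp [ 549.4 -107.2   45.1] close dir deg 104.6 tool z [ 1.1e-03  1.0e-04 -1.0e+00]
red [321. 250.] (array([ 551.2, -106.1]), 87.8, 45.6, 15.2)
red [ 78. 184.] (array([ 567.2, -287. ]), 174.9, 164.0, -1.6)
```

View pics/w3c.png

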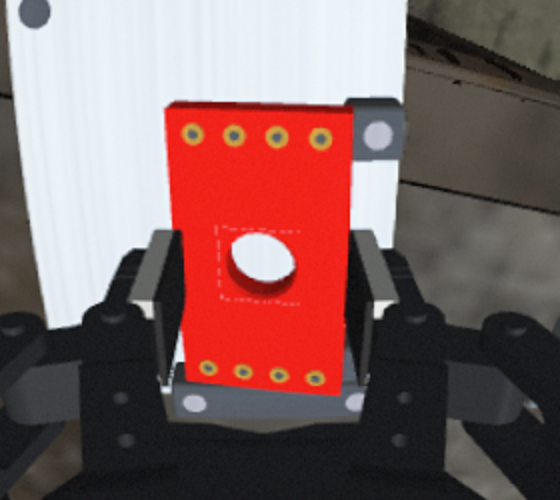

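The board is down between the stops, nearly square, with a few mm left to both faces. Lower the grip force and push toward +x, +y.

Call:
servo_tool(rows=[[0, 0, -0.2, 0, 0, 0], [0, 0, -0.4, 0, 0, 0], [-0.05, 0.2, -0.4, 0, 0, 0], [-0.1, 0.35, -0.4, 0, 0, 0], [-0.1, 0.35, -0.4, 0, 0, 0]], force=20)

```text
time_s: 6.1
tcp_pos: [0.5493, -0.1077, 0.0408]
tool_rot: [0.001, -0.125, 0.992, -0.002]
force: [10.0, -20.9, -6.6]
finger_gap: 0.0409
gripper_force: 54.7
```

Call:
servo_tool(rows=[[0.15, 0.03, 0, 0, 0, 0], [0.3, 0.07, 0, 0, 0, 0], [0.5, 0.12, 0, 0, 0, 0], [0.5, 0.12, 0, 0, 0, 0]])

```text
time_s: 6.6
tcp_pos: [0.5519, -0.1071, 0.0404]
tool_rot: [-0.002, -0.125, 0.992, -0.003]
force: [-4.8, -21.9, -0.1]
finger_gap: 0.0405
gripper_force: 56.1
```

Call:
servo_tool(rows=[[0.15, 0.03, 0, 0, 0, 0], [0.3, 0.07, 0, 0, 0, 0], [0.3, 0.07, 0, 0, 0, 0]])

```text
time_s: 6.98
tcp_pos: [0.5523, -0.1071, 0.0401]
tool_rot: [-0.005, -0.125, 0.992, -0.003]
force: [-20.9, -24.1, 10.5]
finger_gap: 0.0407
gripper_force: 59.7
```

Firm on both faces. Letting go and rising.

Call:
servo_tool(rows=[[0, 0, 0, 0, 0, 0], [0, 0, 0, 0, 0, 0], [-0.3, -0.4, 0, 0, 0, 0], [-0.3, -0.4, 0, 0, 0, 0], [-0.3, -0.4, 2, 0, 0, 0], [-0.3, -0.4, 5, 0, 0, 0], [-0.3, -0.4, 9, 0, 0, 0], [-0.3, -0.4, 9, 0, 0, 0], [-0.3, -0.4, 9, 0, 0, 0], [-0.3, -0.4, 9, 0, 0, 0]], hand=6.5)

```text
time_s: 8.22
tcp_pos: [0.5527, -0.1064, 0.1294]
tool_rot: [-0.001, -0.126, 0.992, 0.0]
force: [0.1, 0.5, -0.3]
finger_gap: 0.0648
gripper_force: 0.0
```

```bash
python3 - <<'E'
from h import *
T,im=look("red",.018,"w4")
cv2.imwrite("pics/w4c.png",cv2.resize(im[100:350,190:470],None,fx=2,fy=2)[:,:,::-1])
h=cv2.cvtColor(im,cv2.COLOR_RGB2HSV)
E
```

```text
tcp [ 552.7 -106.4  129.4] close dir deg 104.5 tool z [-1.3e-03  2.0e-04 -1.0e+00]
red [319. 201.] (array([ 550.9, -107.5]), 81.5, 45.2, 14.5)
red [134. 159.] (array([ 564.4, -284.6]), 167.7, 148.8, -1.6)
```

View pics/w4c.png

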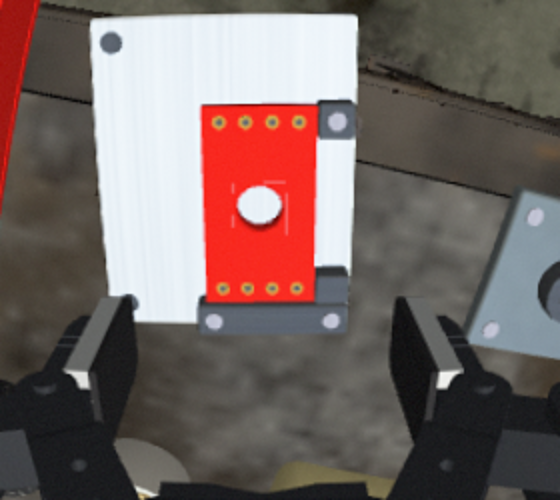

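Snug on both stops: the board is at (550.9,-107.5) and 14.5°, matching the jig. Regripping squarely and going to look at the gauge.

Call:
servo_tool(rows=[[-0.2, -0.1, -4, 0, 0, 0], [-0.2, -0.1, -8, 0, 0, 0], [-0.2, -0.1, -8.9, 0, 0, 0], [-0.2, -0.1, -8.9, 0, 0, 0], [-0.2, -0.1, -8.9, 0, 0, 0]])

```text
time_s: 8.9
tcp_pos: [0.5517, -0.1076, 0.0426]
tool_rot: [0.001, -0.126, 0.992, -0.0]
force: [0.1, 0.1, 1.2]
finger_gap: 0.0651
gripper_force: 0.0
```

Call:
servo_tool(rows=[[0, 0, 0, 0, 0, 0], [0, 0, 0, 0, 0, 0], [0, 0, 0, 0, 0, 0], [0, 0, 0, 0, 0, 0], [0, 0, 0, 0, 0, 0], [0, 0, 3, 0, 0, 0], [0, 0, 8, 0, 0, 0]], hand=3.5, force=60)

```text
time_s: 9.78
tcp_pos: [0.5505, -0.1073, 0.1217]
tool_rot: [-0.001, -0.126, 0.992, 0.0]
force: [0.4, -0.2, 0.6]
finger_gap: 0.0348
gripper_force: 0.0
```

Call:
servo_tool(rows=[[8, 15, 8, 0, 0, -0.25], [8, 15, 8, 0, 0, -0.25], [8, 15, 8, 0, 0, -0.25], [8, 15, 8, 0, 0, -0.25], [8, 15, 8, 0, 0, -0.25], [8, 15, 8, 0, 0, -0.25], [8, 15, 8, 0, 0, -0.25]])

```text
time_s: 10.65
tcp_pos: [0.6309, 0.0417, 0.2011]
tool_rot: [-0.0, -0.001, 1.0, -0.0]
force: [-0.8, 0.3, -0.0]
finger_gap: 0.0351
gripper_force: 0.0
```

```bash
python3 - <<'E'
from h import *
T,im=look("red",.018,"w5")
cv2.imwrite("pics/w5c.png",cv2.resize(im[80:380,190:450],None,fx=2,fy=2)[:,:,::-1])
print(w2wpx([[.553,.038,.05],[.553,.038,.022]],T))
E
```

```text
tcp [630.9  41.7 201.1] close dir deg 90.1 tool z [-4.e-04 -3.e-04 -1.e+00]
red [494. 299.] (array([789.8, 273.8]), 77.7, 31.4, 3.9)
red [178. 111.] (array([ 550.8, -106. ]), 80.3, 46.3, 14.6)
red [ 70. 129.] (array([ 557.3, -284.4]), 164.6, 162.1, 88.8)
[[316.11782139 105.36229736]
 [316.60830781 105.57821565]]
```

View pics/w5c.png

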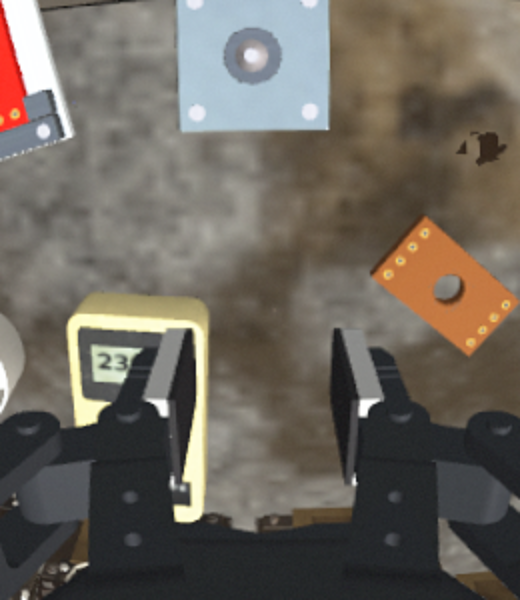

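The jaws came away empty: at that height the tips closed over the board top (tips really are 25 mm ahead of the TCP). The red board still sits in the jig. Go back and grip 5 mm deeper.

Call:
servo_tool(rows=[[-8, -15, -8, 0, 0, 0.25], [-8, -15, -8, 0, 0, 0.25], [-8, -15, -8, 0, 0, 0.25], [-8, -15, -8, 0, 0, 0.25], [-8, -15, -8, 0, 0, 0.25], [-8, -15, -8, 0, 0, 0.25], [-8, -15, -8, 0, 0, 0.25]], hand=6.5)

```text
time_s: 11.58
tcp_pos: [0.5514, -0.1067, 0.1215]
tool_rot: [0.0, -0.127, 0.992, -0.0]
force: [-0.0, -0.0, -0.4]
finger_gap: 0.065
gripper_force: 0.0
```

```bash
python3 - <<'E'
from h import *
im=cv2.imread("pics/w5.png")[:,:,::-1]
T=np.eye(4);T[:3,:3]=np.diag([-1,1,-1]);T[:3,3]=[.6309,.0417,.2011]
print("tip",wpx2w((315.8,107.5),.05,T),"collar",wpx2w((315.8,107),.022,T))
m=cv2.inRange(cv2.cvtColor(im.copy(),cv2.COLOR_RGB2HSV),(90,30,110),(115,120,255));m[:60]=0;m[200:]=0;m[:,:260]=0;m[:,380:]=0
c=max(cv2.findContours(m,0,1)[0],key=cv2.contourArea)[:,0];print(c.min(0),c.max(0),rect(wpx2w(c,.01,T)))
look("red",.018,"w6")
E
```

```text
tip [[0.55514538 0.03789199 0.05      ]] collar [[0.55466257 0.0374081  0.022     ]]
[278  71] [354 144] (array([555. ,  37.6]), 74.6, 73.6, -89.6)
tcp [ 551.4 -106.7  121.5] close dir deg 104.6 tool z [ 6.e-04 -0.e+00 -1.e+00]
red [319. 205.] (array([ 550.6, -107.3]), 81.1, 44.7, 14.6)
red [130. 162.] (array([ 564.6, -285. ]), 168.6, 149.9, -1.6)
```

Call:
servo_tool(rows=[[-0.1, -0.05, -5, 0, 0, 0], [-0.1, -0.05, -8, 0, 0, 0], [-0.1, -0.05, -8.6, 0, 0, 0], [-0.1, -0.05, -8.6, 0, 0, 0], [-0.1, -0.05, -8.6, 0, 0, 0]])

```text
time_s: 12.25
tcp_pos: [0.5507, -0.108, 0.0365]
tool_rot: [0.001, -0.126, 0.992, -0.0]
force: [0.1, 0.3, -0.3]
finger_gap: 0.0651
gripper_force: 0.0
```

Call:
servo_tool(rows=[[0, 0, 0, 0, 0, 0], [0, 0, 0, 0, 0, 0], [0, 0, 0, 0, 0, 0], [0, 0, 0, 0, 0, 0], [0, 0, 0, 0, 0, 0]], hand=3.8, force=60)

```text
time_s: 12.88
tcp_pos: [0.5505, -0.1084, 0.0364]
tool_rot: [0.001, -0.126, 0.992, -0.001]
force: [-2.8, -0.8, 16.5]
finger_gap: 0.0417
gripper_force: 58.8
```

Call:
servo_tool(rows=[[0, 0, 2, 0, 0, 0], [0, 0, 5, 0, 0, 0], [0, 0, 8.5, 0, 0, 0], [0, 0, 8.5, 0, 0, 0], [0.4, 14.6, 8.5, 0, 0, 0], [0.4, 14.6, 8.5, 0, 0, 0], [0.4, 14.6, 8.5, 0, 0, 0], [0.4, 14.6, 8.5, 0, 0, 0], [0.4, 14.6, 8.5, 0, 0, 0], [0.4, 14.6, 8.5, 0, 0, 0]])

```text
time_s: 14.12
tcp_pos: [0.554, 0.0367, 0.1201]
tool_rot: [-0.0, -0.125, 0.992, -0.0]
force: [1.1, -0.4, -1.2]
finger_gap: 0.0418
gripper_force: 62.3
```

```bash
cat >> h.py <<'E'
from scipy.optimize import least_squares
def inhand(col,name):
    T=toolT();im=camera("wrist");cv2.imwrite(f"pics/{name}.png",im[:,:,::-1])
    bs=[b for b in blobs(im,col,4000,120,60) if abs(b[:,0].mean()-321)<40]
    if not bs: print("NOT HELD",read_state()["finger_gap"]);return
    b=max(bs,key=cv2.contourArea);m=np.zeros((400,640),np.uint8);cv2.drawContours(m,[b.reshape(-1,1,2)],-1,255,-1)
    q=cv2.approxPolyDP(cv2.convexHull(b.reshape(-1,1,2)),8,True)[:,0].astype(float)
    pts=b.astype(float)
    P0=np.array([[.04,-.022,-.004],[.04,.022,-.004],[-.04,.022,-.004],[-.04,-.022,-.004]])
    q=np.array([q[np.argmin(np.linalg.norm(q-k,axis=1))] for k in [(275,183),(368,181),(359,319),(282,320)]])
    def pr(p): return w2wpx((R.from_euler("zyx",[p[5],p[3],p[4]]).apply(P0)+p[:3])@T[:3,:3].T+T[:3,3],T)
    s=least_squares(lambda p:(pr(p)-q).ravel(),[0,0,.02,0,0,0])
    c=T[:3,:3]@s.x[:3]+T[:3,3]
    print("tcp",(T[:3,3]*1e3).round(1),"gap",read_state()["finger_gap"].round(4),"corners",q.tolist())
    print("in tool mm",(s.x[:3]*1e3).round(1),"pitch,roll,yaw",s.x[3:].round(3),"res",abs(s.fun).max().round(1),"centre world",(c*1e3).round(1))
    # hole centre
    return T,im
E
python3 - <<'E'
from h import *
T,im=inhand("red","w7")
cv2.imwrite("pics/w7c.png",cv2.resize(im[100:350,190:470],None,fx=2,fy=2)[:,:,::-1])
E
```

```text
Traceback (most recent call last):
  File "h.py", line 51, in inhand
    print("tcp",(T[:3,3]*1e3).round(1),"gap",read_state()["finger_gap"].round(4),"corners",q.tolist())
                                             ^^^^^^^^^^^^^^^^^^^^^^^^^^^^^^^^
AttributeError: 'float' object has no attribute 'round'
```

```bash
sed -i 's/read_state()\["finger_gap"\].round(4)/round(read_state()["finger_gap"],4)/' h.py; python3 - <<'E'
from h import *
T,im=inhand("red","w7")
cv2.imwrite("pics/w7c.png",cv2.resize(im[100:350,190:470],None,fx=2,fy=2)[:,:,::-1])
E
```

```text
tcp [554.1  36.9 120.2] gap 0.0414 corners [[273.0, 188.0], [366.0, 185.0], [361.0, 325.0], [283.0, 326.0]]
in tool mm [-1.   0.6 24.7] pitch,roll,yaw [-0.05   0.008 -0.017] res 0.6 centre world [554.9  37.8  95.5]
```

View pics/w7c.png

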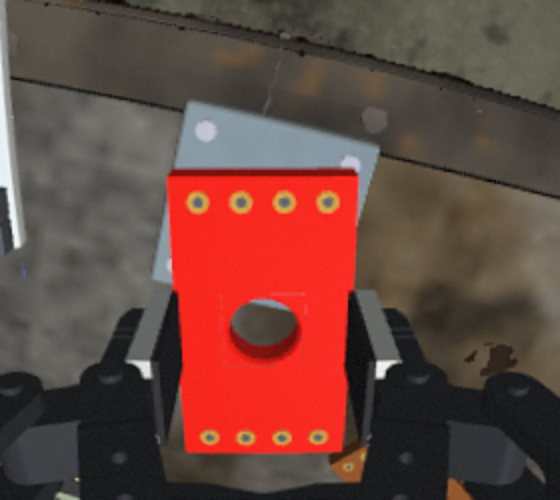

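The board hangs level with its hole centred over the pin at (554.9,37.8). Lowering.

Call:
servo_tool(rows=[[0, 0, -2, 0, 0, 0], [0, 0, -3.5, 0, 0, 0], [0, 0, -4.3, 0, 0, 0], [0, 0, -4.7, 0, 0, 0], [0, 0, -5, 0, 0, 0], [0, 0, -5.3, 0, 0, 0], [0, 0, -5.3, 0, 0, 0]])

```text
time_s: 15.1
tcp_pos: [0.5541, 0.038, 0.0673]
tool_rot: [0.0, -0.126, 0.992, -0.0]
force: [0.5, -1.5, -0.2]
finger_gap: 0.0413
gripper_force: 62.3
```

Call:
servo_tool(rows=[[0, 0, -0.4, 0, 0, 0], [0, 0, -0.8, 0, 0, 0], [0, 0, -1.2, 0, 0, 0], [0, 0, -1.5, 0, 0, 0], [0, 0, -1.7, 0, 0, 0], [0, 0, -1.8, 0, 0, 0], [0, 0, -1.8, 0, 0, 0], [0, 0, -1.8, 0, 0, 0]])

```text
time_s: 16.1
tcp_pos: [0.5541, 0.0377, 0.049]
tool_rot: [-0.0, -0.126, 0.992, -0.0]
force: [2.2, -5.4, -0.6]
finger_gap: 0.0418
gripper_force: 62.3
```

Call:
servo_tool(rows=[[0, 0, -0.15, 0, 0, 0], [0, 0, -0.3, 0, 0, 0], [0, 0, -0.3, 0, 0, 0], [0, 0, -0.3, 0, 0, 0]])

```text
time_s: 16.6
tcp_pos: [0.5542, 0.0377, 0.0482]
tool_rot: [0.001, -0.126, 0.992, -0.001]
force: [-11.3, -5.9, 51.0]
finger_gap: 0.0416
gripper_force: 68.0
```

It slid past the cone and landed on the collar (51 N at TCP z 48 mm), so the red board is good. Lift and carry it to the green tray.

Call:
servo_tool(rows=[[0, 0, 0.2, 0, 0, 0], [0, 0, 0.2, 0, 0, 0], [0, 0, 2, 0, 0, 0], [0, 0, 5, 0, 0, 0], [0, 0, 9, 0, 0, 0], [0, 0, 12, 0, 0, 0], [0, 0, 12, 0, 0, 0]])

```text
time_s: 17.48
tcp_pos: [0.5547, 0.0385, 0.1678]
tool_rot: [0.001, -0.126, 0.992, 0.0]
force: [-1.1, 0.6, -1.7]
finger_gap: 0.0416
gripper_force: 62.3
```

Call:
servo_tool(rows=[[2, -43.8, 0, 0, 0, -0.27], [2, -43.8, 0, 0, 0, -0.27], [2, -43.8, 0, 0, 0, -0.27], [2, -43.8, 0, 0, 0, -0.27], [2, -43.8, 0, 0, 0, -0.27], [2, -43.8, 0, 0, 0, -0.27], [2, -43.8, 0, 0, 0, -0.27], [2, -43.8, 0, 0, 0, -0.27], [2, -43.8, 0, 0, 0, -0.27], [2, -43.8, 0, 0, 0, -0.27], [2, -43.8, 0, 0, 0, -0.27]])

```text
time_s: 18.85
tcp_pos: [0.5744, -0.3991, 0.1664]
tool_rot: [0.0, 0.008, 1.0, -0.0]
force: [-0.6, -1.0, -0.9]
finger_gap: 0.0416
gripper_force: 62.3
```

```bash
python3 - <<'E'
from h import *
T,im=inhand("red","w8")
for b in blobs(im,"green",3000,120,60): print(b.min(0),b.max(0),"tray at rim z",rect(wpx2w(b,.04,T)))
cv2.imwrite("pics/w8c.png",cv2.resize(im[0:330,130:470],None,fx=1.7,fy=1.7)[:,:,::-1])
E
```

```text
tcp [ 574.4 -399.1  166.4] gap 0.0412 corners [[275.0, 186.0], [366.0, 185.0], [361.0, 324.0], [284.0, 325.0]]
in tool mm [-1.2  1.  27.1] pitch,roll,yaw [-0.077  0.001 -0.013] res 0.1 centre world [ 575.7 -398.1  139.3]
[234  53] [385 234] tray at rim z (array([ 529.3, -407.5]), 149.5, 120.0, -1.2)
```

View pics/w8c.png

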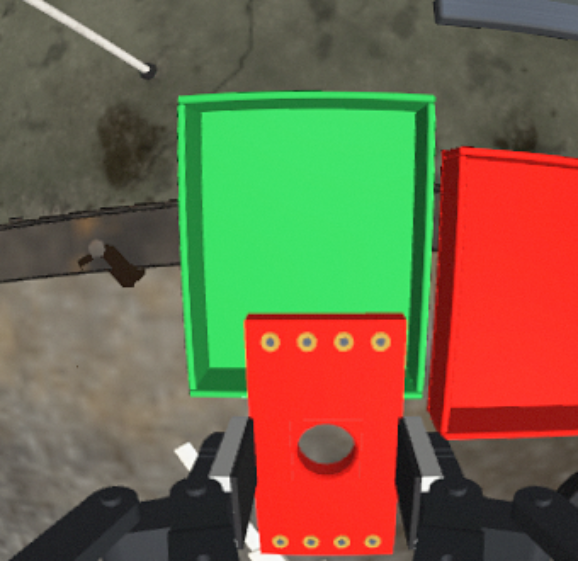

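Green tray centre is at (529.3,-407.5) and its size matches. Laying the board in.

Call:
servo_tool(rows=[[-4.6, -0.9, 0, 0, 0, 0], [-4.6, -0.9, -5, 0, 0, 0], [-4.6, -0.9, -10, 0, 0, 0], [-4.6, -0.9, -12.5, 0, 0, 0], [-4.6, -0.9, -13.2, 0, 0, 0], [-4.6, -0.9, -13.2, 0, 0, 0], [-4.6, -0.9, -13.2, 0, 0, 0]])

```text
time_s: 19.77
tcp_pos: [0.5286, -0.4093, 0.0357]
tool_rot: [0.001, 0.008, 1.0, -0.001]
force: [0.2, -0.2, -0.7]
finger_gap: 0.041
gripper_force: 62.3
```

Call:
servo_tool(rows=[[0, 0, 0, 0, 0, 0], [0, 0, 0, 0, 0, 0], [0, 0, 0, 0, 0, 0], [0, 0, 3, 0, 0, 0], [0, 0, 8, 0, 0, 0], [0, 0, 14, 0, 0, 0], [0, 0, 18, 0, 0, 0], [0, 0, 18, 0, 0, 0]], hand=6)

```text
time_s: 20.78
tcp_pos: [0.5289, -0.4095, 0.2174]
tool_rot: [0.002, 0.009, 1.0, -0.001]
force: [-0.6, -0.6, -1.7]
finger_gap: 0.0599
gripper_force: 0.0
```

```bash
python3 - <<'E'
from h import *
look("red",.012,"w9",300)
im=camera("top")
for c in("yellow","blue"):
    for b in blobs(im,c): 
        r=rect(px2w("top",b,.008))
        if r[1]<100: print(c,r)
E
```

```text
tcp [ 528.9 -409.5  217.4] close dir deg 89.0 tool z [ 0.0039 -0.0029 -1.    ]
red [632. 305.] (array([816.7, 277.2]), 119.3, 63.4, 38.4)
red [322. 176.] (array([ 528.4, -408.2]), 79.7, 42.8, -0.6)
red [437. 200.] (array([ 564.8, -269.2]), 168.8, 141.6, -1.5)
yellow (array([546. , 692.1]), 66.0, 27.5, -85.9)
yellow (array([615.2, 359. ]), 82.9, 47.3, -18.8)
blue (array([502.2, 251.5]), 77.1, 43.7, 3.0)
```

Red lies flat at (528.4,-408.2). Now to the yellow board at (615,359).

Call:
servo_tool(rows=[[3, 30, 0, 0, 0, -0.1], [3, 30, 0, 0, 0, -0.1], [3, 30, 0, 0, 0, -0.1], [3, 30, 0, 0, 0, -0.1], [8.6, 76.8, -2, 0, 0, -0.31], [8.6, 76.8, -2, 0, 0, -0.31], [8.6, 76.8, -2, 0, 0, -0.31], [8.6, 76.8, -2, 0, 0, -0.31], [8.6, 76.8, -2, 0, 0, -0.31], [8.6, 76.8, -2, 0, 0, -0.31], [8.6, 76.8, -2, 0, 0, -0.31], [8.6, 76.8, -2, 0, 0, -0.31]], hand=7)

```text
time_s: 22.38
tcp_pos: [0.6109, 0.3378, 0.1938]
tool_rot: [-0.001, 0.163, 0.987, -0.001]
force: [-0.0, -1.2, 0.5]
finger_gap: 0.0699
gripper_force: 0.0
```

Call:
servo_tool(rows=[[0, 0, 0, 0, 0, 0], [0, 0, 0, 0, 0, 0], [0, 0, 0, 0, 0, 0], [0, 0, 0, 0, 0, 0], [0, 0, 0, 0, 0, 0]])

```text
time_s: 23.0
tcp_pos: [0.6115, 0.3355, 0.1953]
tool_rot: [0.0, 0.163, 0.987, -0.0]
force: [0.9, 0.4, -0.1]
finger_gap: 0.07
gripper_force: 0.0
```

```bash
python3 - <<'E'
from h import *
look("yellow",.008,"w10",300)
look("blue",.008,"w10",300)
E
```

```text
tcp [611.5 335.5 195.3] close dir deg 71.2 tool z [ 1.e-04 -1.e-04 -1.e+00]
yellow [ 55. 365.] (array([ 808.8, -359.5]), 185.6, 75.7, -72.6)
yellow [344. 177.] (array([614.7, 360.6]), 80.9, 44.3, -18.7)
yellow [577.  49.] (array([544.6, 699. ]), 71.7, 31.2, -87.4)
tcp [611.4 335.7 195.3] close dir deg 71.3 tool z [ 0.e+00 -1.e-04 -1.e+00]
blue [210. 113.] (array([503.5, 252.7]), 80.5, 46.9, -1.2)
```

Call:
servo_tool(rows=[[0.3, 2.5, -5, 0, 0, 0], [0.3, 2.5, -10, 0, 0, 0], [0.3, 2.5, -15, 0, 0, 0], [0.3, 2.5, -16.8, 0, 0, 0], [0.3, 2.5, -16.8, 0, 0, 0], [0.3, 2.5, -16.8, 0, 0, 0]])

```text
time_s: 23.85
tcp_pos: [0.6153, 0.3615, 0.0294]
tool_rot: [0.001, 0.163, 0.987, 0.001]
force: [0.6, 1.0, 0.4]
finger_gap: 0.0702
gripper_force: 0.0
```

Call:
servo_tool(rows=[[0, 0, 0, 0, 0, 0], [0, 0, 0, 0, 0, 0], [0, 0, 0, 0, 0, 0], [0, 0, 0, 0, 0, 0], [0, 0, 0, 0, 0, 0]], hand=3.8, force=60)

```text
time_s: 24.48
tcp_pos: [0.6149, 0.3613, 0.029]
tool_rot: [0.001, 0.163, 0.987, 0.0]
force: [-3.8, -2.0, 14.1]
finger_gap: 0.0409
gripper_force: 58.6
```

Call:
servo_tool(rows=[[0, 0, 5, 0, 0, 0], [0, 0, 10, 0, 0, 0], [0, 0, 15, 0, 0, 0], [-6.8, -47.6, 15, 0, 0, 0.58], [-6.8, -47.6, 15, 0, 0, 0.58], [-6.8, -47.6, 15, 0, 0, 0.58], [-6.8, -47.6, 15, 0, 0, 0.58], [-6.8, -47.6, 15, 0, 0, 0.58], [-6.8, -47.6, 15, 0, 0, 0.58], [-6.8, -47.6, 15, 0, 0, 0.58], [-6.8, -47.6, 15, 0, 0, 0.58], [-6.8, -47.6, 15, 0, 0, 0.58]])

```text
time_s: 25.98
tcp_pos: [0.5457, -0.1187, 0.1776]
tool_rot: [0.0, -0.124, 0.992, -0.001]
force: [0.3, 1.2, -0.9]
finger_gap: 0.0406
gripper_force: 60.7
```

Call:
servo_tool(rows=[[0, 0, 0, 0, 0, 0], [0, 0, 0, 0, 0, 0]])

```text
time_s: 26.22
tcp_pos: [0.5466, -0.1139, 0.1773]
tool_rot: [0.0, -0.127, 0.992, 0.0]
force: [-0.2, -1.0, -1.4]
finger_gap: 0.0408
gripper_force: 60.7
```

```bash
python3 - <<'E'
from h import *
inhand("yellow","w11")
T=toolT();print(np.degrees(np.arctan2(T[1,1],T[0,1])))
E
```

```text
tcp [ 546.6 -113.9  177.3] gap 0.0409 corners [[275.0, 187.0], [365.0, 184.0], [360.0, 323.0], [284.0, 323.0]]
in tool mm [-1.9  0.8 28.9] pitch,roll,yaw [-0.074 -0.009 -0.016] res 0.9 centre world [ 548.3 -112.6  148.4]
104.5920399368655
```

Call:
servo_tool(rows=[[0, 0, -5, 0, 0, 0], [0, 0, -10, 0, 0, 0], [0, 0, -12.8, 0, 0, 0], [0, 0, -13.6, 0, 0, 0], [0, 0, -13.6, 0, 0, 0], [-0.05, 0.2, -13.6, 0, 0, 0], [-0.1, 0.4, -13.6, 0, 0, 0], [-0.15, 0.6, -13.6, 0, 0, 0], [-0.2, 0.75, -13.6, 0, 0, 0], [-0.2, 0.75, -13.6, 0, 0, 0]], force=30)

```text
time_s: 27.52
tcp_pos: [0.5452, -0.1094, 0.0418]
tool_rot: [0.001, -0.126, 0.992, -0.002]
force: [6.7, -13.1, 0.3]
finger_gap: 0.0409
gripper_force: 60.9
```

Call:
servo_tool(rows=[[0.2, 0.05, 0, 0, 0, 0], [0.4, 0.1, 0, 0, 0, 0], [0.6, 0.15, 0, 0, 0, 0], [0.7, 0.18, 0, 0, 0, 0], [0.7, 0.18, 0, 0, 0, 0]])

```text
time_s: 28.15
tcp_pos: [0.5505, -0.1081, 0.0413]
tool_rot: [-0.001, -0.126, 0.992, -0.002]
force: [-2.6, -14.2, -0.1]
finger_gap: 0.0408
gripper_force: 60.6
```

Call:
servo_tool(rows=[[0.2, 0.08, -0.1, 0, 0, 0], [0.35, 0.15, -0.1, 0, 0, 0], [0.4, 0.2, -0.1, 0, 0, 0], [0.4, 0.2, -0.1, 0, 0, 0]])

```text
time_s: 28.65
tcp_pos: [0.5512, -0.1078, 0.0401]
tool_rot: [-0.005, -0.125, 0.992, -0.003]
force: [-23.9, -20.7, 15.1]
finger_gap: 0.0407
gripper_force: 63.5
```

Contact on both faces and on the plate. Release, rise and check.

Call:
servo_tool(rows=[[0, 0, 0, 0, 0, 0], [0, 0, 0, 0, 0, 0], [-0.3, -0.4, 0.1, 0, 0, 0], [-0.3, -0.4, 0.1, 0, 0, 0], [-0.3, -0.4, 2, 0, 0, 0], [-0.3, -0.4, 5, 0, 0, 0], [-0.3, -0.4, 9, 0, 0, 0], [-0.3, -0.4, 9, 0, 0, 0], [-0.3, -0.4, 9, 0, 0, 0], [-0.3, -0.4, 9, 0, 0, 0]], hand=6.5)

```text
time_s: 29.9
tcp_pos: [0.552, -0.1076, 0.1296]
tool_rot: [-0.001, -0.126, 0.992, 0.0]
force: [-0.5, -0.5, -0.3]
finger_gap: 0.0646
gripper_force: 0.0
```

```bash
python3 - <<'E'
from h import *
T,im=look("yellow",.018,"w12",1000)
cv2.imwrite("pics/w12c.png",cv2.resize(im[100:350,190:470],None,fx=2,fy=2)[:,:,::-1])
E
```

```text
tcp [ 552.  -107.6  129.6] close dir deg 104.5 tool z [-1.1e-03  1.0e-04 -1.0e+00]
yellow [321. 202.] (array([ 551.2, -107.1]), 81.1, 44.6, 14.5)
```

View pics/w12c.png

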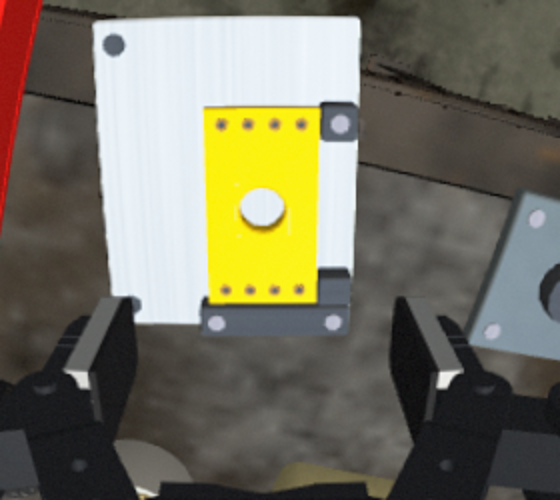

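Yellow sits snug like red did. Regrip and go over the pin.

Call:
servo_tool(rows=[[-0.1, 0, -5, 0, 0, 0], [-0.1, 0, -8.5, 0, 0, 0], [-0.1, 0, -9.4, 0, 0, 0], [-0.1, 0, -9.4, 0, 0, 0], [-0.1, 0, -9.4, 0, 0, 0]])

```text
time_s: 30.58
tcp_pos: [0.5519, -0.1078, 0.0374]
tool_rot: [0.001, -0.126, 0.992, -0.0]
force: [0.9, -0.4, 0.4]
finger_gap: 0.0649
gripper_force: 0.0
```

Call:
servo_tool(rows=[[0, 0, 0, 0, 0, 0], [0, 0, 0, 0, 0, 0], [0, 0, 0, 0, 0, 0], [0, 0, 0, 0, 0, 0], [0, 0, 0, 0, 0, 0]], hand=3.8, force=60)

```text
time_s: 31.2
tcp_pos: [0.5518, -0.108, 0.0374]
tool_rot: [0.001, -0.126, 0.992, -0.001]
force: [-3.4, -0.6, 15.7]
finger_gap: 0.0414
gripper_force: 58.5
```

Call:
servo_tool(rows=[[0, 0, 2, 0, 0, 0], [0, 0, 5, 0, 0, 0], [0, 0, 8.5, 0, 0, 0], [0, 0, 8.5, 0, 0, 0], [0.4, 14.6, 8.5, 0, 0, 0], [0.4, 14.6, 8.5, 0, 0, 0], [0.4, 14.6, 8.5, 0, 0, 0], [0.4, 14.6, 8.5, 0, 0, 0], [0.4, 14.6, 8.5, 0, 0, 0], [0.4, 14.6, 8.5, 0, 0, 0], [0.4, 14.6, 8.5, 0, 0, 0]])

```text
time_s: 32.58
tcp_pos: [0.5554, 0.0375, 0.1211]
tool_rot: [-0.0, -0.126, 0.992, -0.0]
force: [1.7, -0.8, -0.5]
finger_gap: 0.0415
gripper_force: 61.6
```

```bash
python3 - <<'E'
from h import *
inhand("yellow","w13")
E
```

```text
tcp [555.4  37.5 121.1] gap 0.0413 corners [[273.0, 185.0], [365.0, 182.0], [360.0, 323.0], [283.0, 323.0]]
in tool mm [-0.1  0.4 26.4] pitch,roll,yaw [-0.062 -0.012 -0.018] res 0.8 centre world [555.4  37.9  94.7]
```

Call:
servo_tool(rows=[[0, 0, -2, 0, 0, 0], [0, 0, -3.5, 0, 0, 0], [0, 0, -4.3, 0, 0, 0], [0, 0, -4.7, 0, 0, 0], [0, 0, -5, 0, 0, 0], [0, 0, -5.2, 0, 0, 0], [0, 0, -5.4, 0, 0, 0], [0, 0, -5.4, 0, 0, 0]])

```text
time_s: 33.62
tcp_pos: [0.5554, 0.0381, 0.0671]
tool_rot: [0.0, -0.126, 0.992, -0.0]
force: [0.5, -2.1, -1.6]
finger_gap: 0.0414
gripper_force: 61.5
```

Call:
servo_tool(rows=[[0, 0, -0.4, 0, 0, 0], [0, 0, -0.8, 0, 0, 0], [0, 0, -1.2, 0, 0, 0], [0, 0, -1.5, 0, 0, 0], [0, 0, -1.7, 0, 0, 0], [0, 0, -1.85, 0, 0, 0], [0, 0, -1.85, 0, 0, 0], [0, 0, -1.85, 0, 0, 0]])

```text
time_s: 34.62
tcp_pos: [0.5554, 0.038, 0.0494]
tool_rot: [0.0, -0.126, 0.992, -0.0]
force: [-2.6, -5.3, 22.6]
finger_gap: 0.0413
gripper_force: 64.5
```

Yellow is down on the collar (22.6 N), so it's good. Carry it to the green tray and stack it on red.

Call:
servo_tool(rows=[[0, 0, 0.1, 0, 0, 0], [0, 0, 0.1, 0, 0, 0], [0, 0, 2, 0, 0, 0], [0, 0, 5, 0, 0, 0], [0, 0, 9, 0, 0, 0], [0, 0, 11, 0, 0, 0], [0, 0, 11, 0, 0, 0]])

```text
time_s: 35.5
tcp_pos: [0.5557, 0.0388, 0.1595]
tool_rot: [0.001, -0.126, 0.992, 0.0]
force: [-0.2, 0.6, -1.2]
finger_gap: 0.0412
gripper_force: 62.3
```

Call:
servo_tool(rows=[[-2.6, -44.6, 0, 0, 0, -0.27], [-2.6, -44.6, 0, 0, 0, -0.27], [-2.6, -44.6, 0, 0, 0, -0.27], [-2.6, -44.6, 0, 0, 0, -0.27], [-2.6, -44.6, 0, 0, 0, -0.27], [-2.6, -44.6, 0, 0, 0, -0.27], [-2.6, -44.6, 0, 0, 0, -0.27], [-2.6, -44.6, 0, 0, 0, -0.27], [-2.6, -44.6, 0, 0, 0, -0.27], [-2.6, -44.6, 0, 0, 0, -0.27], [-2.6, -44.6, 0, 0, 0, -0.27], [-2.6, -44.6, 0, 0, 0, -0.27]])

```text
time_s: 37.0
tcp_pos: [0.5296, -0.4071, 0.1588]
tool_rot: [0.0, 0.008, 1.0, -0.0]
force: [-0.6, 0.2, -0.8]
finger_gap: 0.0413
gripper_force: 62.3
```

```bash
python3 - <<'E'
from h import *
inhand("yellow","w14")
T=toolT();print(np.degrees(np.arctan2(T[1,1],T[0,1])))
E
```

```text
tcp [ 529.6 -407.1  158.8] gap 0.0412 corners [[274.0, 184.0], [366.0, 181.0], [360.0, 323.0], [284.0, 323.0]]
in tool mm [ 0.4  0.8 26.5] pitch,roll,yaw [-0.073 -0.01  -0.016] res 1.0 centre world [ 529.2 -406.3  132.3]
89.07100758629944
```

Call:
servo_tool(rows=[[0, -0.1, -5, 0, 0, 0], [0, -0.1, -9, 0, 0, 0], [0, -0.1, -11, 0, 0, 0], [0, -0.1, -11.7, 0, 0, 0], [0, -0.1, -11.7, 0, 0, 0], [0, -0.1, -11.7, 0, 0, 0]])

```text
time_s: 37.8
tcp_pos: [0.5299, -0.4091, 0.043]
tool_rot: [0.001, 0.008, 1.0, -0.001]
force: [0.2, -1.0, -0.2]
finger_gap: 0.0419
gripper_force: 62.3
```

Call:
servo_tool(rows=[[0, 0, 0, 0, 0, 0], [0, 0, 0, 0, 0, 0], [0, 0, 0, 0, 0, 0], [0, 0, 3, 0, 0, 0], [0, 0, 8, 0, 0, 0], [0, 0, 14, 0, 0, 0], [0, 0, 17, 0, 0, 0], [0, 0, 17, 0, 0, 0]], hand=6)

```text
time_s: 38.8
tcp_pos: [0.53, -0.4091, 0.214]
tool_rot: [0.002, 0.009, 1.0, -0.001]
force: [-0.1, 0.6, -0.5]
finger_gap: 0.0599
gripper_force: 0.0
```

```bash
python3 - <<'E'
from h import *
look("yellow",.02,"w15",1000)
im=camera("top")
for b in blobs(im,"blue"):
        r=rect(px2w("top",b,.008))
        if r[1]<100: print(r)
E
```

```text
tcp [ 530.  -409.1  214. ] close dir deg 89.0 tool z [ 0.003  -0.0022 -1.    ]
yellow [322. 178.] (array([ 528. , -407.8]), 81.5, 44.3, -0.7)
(array([502.6, 250.7]), 77.0, 43.8, 1.0)
```

Yellow lies flat at (528,-408). On to blue at (503,252).

Call:
servo_tool(rows=[[0, 30, 0, 0, 0, 0], [0, 30, 0, 0, 0, 0], [0, 30, 0, 0, 0, 0], [0, 30, 0, 0, 0, 0], [-2.6, 66, -1, 0, 0, 0], [-2.6, 66, -1, 0, 0, 0], [-2.6, 66, -1, 0, 0, 0], [-2.6, 66, -1, 0, 0, 0], [-2.6, 66, -1, 0, 0, 0], [-2.6, 66, -1, 0, 0, 0], [-2.6, 66, -1, 0, 0, 0], [-2.6, 66, -1, 0, 0, 0]], hand=7)

```text
time_s: 40.4
tcp_pos: [0.5021, 0.2538, 0.2003]
tool_rot: [-0.001, 0.006, 1.0, 0.0]
force: [0.4, -1.0, -0.3]
finger_gap: 0.0699
gripper_force: 0.0
```

Call:
servo_tool(rows=[[0, 0, 0, 0, 0, 0], [0, 0, 0, 0, 0, 0], [0, 0, 0, 0, 0, 0]])

```text
time_s: 40.78
tcp_pos: [0.5036, 0.2505, 0.2016]
tool_rot: [-0.0, 0.009, 1.0, -0.0]
force: [0.4, 0.6, 1.0]
finger_gap: 0.0699
gripper_force: 0.0
```

```bash
python3 - <<'E'
from h import *
look("blue",.008,"w16",500)
E
```

```text
tcp [503.6 250.5 201.6] close dir deg 89.0 tool z [-1.e-04 -3.e-04 -1.e+00]
blue [323. 181.] (array([505.3, 252.8]), 84.0, 45.9, -0.8)
blue [592.  11.] (array([260.5, 651.7]), 262.2, 52.3, -72.0)
```

Call:
servo_tool(rows=[[0, 0.2, -5, 0, 0, 0], [0, 0.2, -10, 0, 0, 0], [0, 0.2, -15, 0, 0, 0], [0, 0.2, -17.4, 0, 0, 0], [0, 0.2, -17.4, 0, 0, 0], [0, 0.2, -17.4, 0, 0, 0]])

```text
time_s: 41.58
tcp_pos: [0.5038, 0.2534, 0.0288]
tool_rot: [0.001, 0.009, 1.0, 0.0]
force: [0.3, -0.4, 0.3]
finger_gap: 0.0698
gripper_force: 0.0
```

Call:
servo_tool(rows=[[0, 0, 0, 0, 0, 0], [0, 0, 0, 0, 0, 0], [0, 0, 0, 0, 0, 0], [0, 0, 0, 0, 0, 0], [0, 0, 0, 0, 0, 0]], hand=3.8, force=60)

```text
time_s: 42.2
tcp_pos: [0.5038, 0.2535, 0.0291]
tool_rot: [0.001, 0.008, 1.0, 0.0]
force: [-3.1, -1.8, 19.5]
finger_gap: 0.0408
gripper_force: 58.2
```

Call:
servo_tool(rows=[[0, 0, 5, 0, 0, 0], [0, 0, 10, 0, 0, 0], [0, 0, 15, 0, 0, 0], [4.3, -36.6, 15, 0, 0, 0.27], [4.3, -36.6, 15, 0, 0, 0.27], [4.3, -36.6, 15, 0, 0, 0.27], [4.3, -36.6, 15, 0, 0, 0.27], [4.3, -36.6, 15, 0, 0, 0.27], [4.3, -36.6, 15, 0, 0, 0.27], [4.3, -36.6, 15, 0, 0, 0.27], [4.3, -36.6, 15, 0, 0, 0.27], [4.3, -36.6, 15, 0, 0, 0.27]])

```text
time_s: 43.7
tcp_pos: [0.5465, -0.1115, 0.178]
tool_rot: [0.0, -0.127, 0.992, 0.0]
force: [-0.0, 0.2, -0.2]
finger_gap: 0.0405
gripper_force: 60.6
```

```bash
python3 - <<'E'
from h import *
inhand("blue","w17")
T=toolT();print(np.degrees(np.arctan2(T[1,1],T[0,1])))
E
```

```text
tcp [ 546.5 -111.5  178. ] gap 0.0406 corners [[276.0, 184.0], [366.0, 182.0], [360.0, 320.0], [284.0, 322.0]]
in tool mm [-0.7  0.9 29.2] pitch,roll,yaw [-0.071  0.041 -0.005] res 0.4 centre world [ 546.9 -110.5  148.7]
104.59929538769681
```

Call:
servo_tool(rows=[[0, -0.2, -5, 0, 0, 0], [0, -0.2, -10, 0, 0, 0], [0, -0.2, -12.8, 0, 0, 0], [0, -0.2, -13.7, 0, 0, 0], [0, -0.2, -13.7, 0, 0, 0], [-0.05, 0, -13.7, 0, 0, 0], [-0.1, 0.2, -13.7, 0, 0, 0], [-0.15, 0.4, -13.7, 0, 0, 0], [-0.15, 0.5, -13.7, 0, 0, 0], [-0.15, 0.5, -13.7, 0, 0, 0]], force=30)

```text
time_s: 45.0
tcp_pos: [0.5454, -0.1095, 0.0413]
tool_rot: [0.001, -0.126, 0.992, -0.001]
force: [3.2, -11.0, 2.5]
finger_gap: 0.0407
gripper_force: 61.2
```

Call:
servo_tool(rows=[[0.2, 0.05, 0, 0, 0, 0], [0.4, 0.1, 0, 0, 0, 0], [0.6, 0.15, -0.05, 0, 0, 0], [0.8, 0.22, -0.1, 0, 0, 0], [0.8, 0.22, -0.1, 0, 0, 0]])

```text
time_s: 45.62
tcp_pos: [0.5513, -0.1079, 0.0398]
tool_rot: [-0.002, -0.125, 0.992, -0.002]
force: [-8.2, -12.6, 4.5]
finger_gap: 0.0407
gripper_force: 61.7
```

Call:
servo_tool(rows=[[0.15, 0.1, 0, 0, 0, 0], [0.25, 0.15, 0, 0, 0, 0], [0.25, 0.15, 0, 0, 0, 0]])

```text
time_s: 46.0
tcp_pos: [0.5516, -0.1078, 0.0396]
tool_rot: [-0.005, -0.125, 0.992, -0.002]
force: [-21.4, -18.2, 12.3]
finger_gap: 0.0404
gripper_force: 63.1
```

Call:
servo_tool(rows=[[0, 0, 0, 0, 0, 0], [0, 0, 0, 0, 0, 0], [-0.3, -0.4, 0.1, 0, 0, 0], [-0.3, -0.4, 0.1, 0, 0, 0], [-0.3, -0.4, 2, 0, 0, 0], [-0.3, -0.4, 5, 0, 0, 0], [-0.3, -0.4, 9, 0, 0, 0], [-0.3, -0.4, 9, 0, 0, 0], [-0.3, -0.4, 9, 0, 0, 0], [-0.3, -0.4, 9, 0, 0, 0]], hand=6.5)

```text
time_s: 47.25
tcp_pos: [0.552, -0.1079, 0.1291]
tool_rot: [-0.001, -0.126, 0.992, 0.0]
force: [0.1, 0.1, 0.1]
finger_gap: 0.0648
gripper_force: 0.0
```

```bash
python3 - <<'E'
from h import *
T,im=look("blue",.018,"w18",1000)
cv2.imwrite("pics/w18c.png",cv2.resize(im[100:350,190:470],None,fx=2,fy=2)[:,:,::-1])
E
```

```text
tcp [ 552.  -107.9  129.1] close dir deg 104.5 tool z [-0.001  0.    -1.   ]
blue [321. 202.] (array([ 551. , -107.5]), 80.9, 44.6, 14.5)
```

View pics/w18c.png

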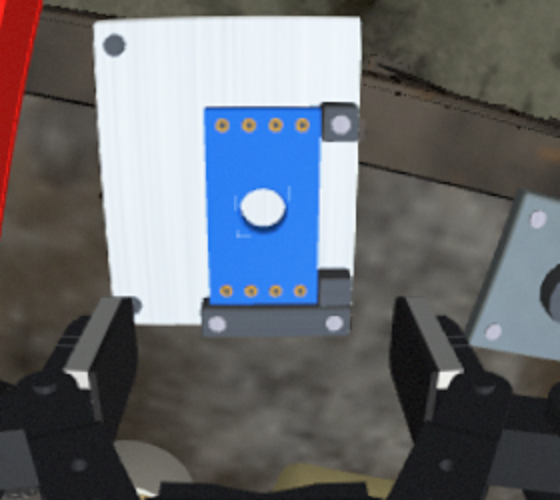

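Blue is snug at the same seat. Same regrip and carry to the pin.

Call:
servo_tool(rows=[[-0.1, 0, -5, 0, 0, 0], [-0.1, 0, -8.5, 0, 0, 0], [-0.1, 0, -9.4, 0, 0, 0], [-0.1, 0, -9.4, 0, 0, 0], [-0.1, 0, -9.4, 0, 0, 0]])

```text
time_s: 47.92
tcp_pos: [0.5519, -0.1081, 0.0369]
tool_rot: [0.001, -0.126, 0.992, -0.0]
force: [0.8, 1.0, -0.5]
finger_gap: 0.065
gripper_force: 0.0
```

Call:
servo_tool(rows=[[0, 0, 0, 0, 0, 0], [0, 0, 0, 0, 0, 0], [0, 0, 0, 0, 0, 0], [0, 0, 0, 0, 0, 0], [0, 0, 0, 0, 0, 0]], hand=3.8, force=60)

```text
time_s: 48.55
tcp_pos: [0.5518, -0.1081, 0.0369]
tool_rot: [0.001, -0.126, 0.992, -0.0]
force: [-3.6, 0.3, 16.6]
finger_gap: 0.0418
gripper_force: 58.6
```

Call:
servo_tool(rows=[[0, 0, 2, 0, 0, 0], [0, 0, 5, 0, 0, 0], [0, 0, 8.5, 0, 0, 0], [0, 0, 8.5, 0, 0, 0], [0.4, 14.6, 8.5, 0, 0, 0], [0.4, 14.6, 8.5, 0, 0, 0], [0.4, 14.6, 8.5, 0, 0, 0], [0.4, 14.6, 8.5, 0, 0, 0], [0.4, 14.6, 8.5, 0, 0, 0], [0.4, 14.6, 8.5, 0, 0, 0], [0.4, 14.6, 8.5, 0, 0, 0]])

```text
time_s: 49.92
tcp_pos: [0.5554, 0.0373, 0.1206]
tool_rot: [-0.0, -0.126, 0.992, -0.0]
force: [0.5, 0.6, -0.4]
finger_gap: 0.0414
gripper_force: 61.5
```

```bash
python3 - <<'E'
from h import *
inhand("blue","w19")
E
```

```text
tcp [555.4  37.3 120.6] gap 0.0417 corners [[273.0, 186.0], [365.0, 181.0], [360.0, 323.0], [282.0, 323.0]]
in tool mm [-0.   0.2 26.2] pitch,roll,yaw [-0.061  0.004 -0.016] res 1.7 centre world [555.3  37.5  94.5]
```

Call:
servo_tool(rows=[[0, 0, -2, 0, 0, 0], [0, 0, -3.5, 0, 0, 0], [0, 0, -4.3, 0, 0, 0], [0, 0, -4.7, 0, 0, 0], [0, 0, -5, 0, 0, 0], [0, 0, -5.2, 0, 0, 0], [0, 0, -5.4, 0, 0, 0], [0, 0, -5.4, 0, 0, 0]])

```text
time_s: 50.98
tcp_pos: [0.5554, 0.0379, 0.0666]
tool_rot: [0.0, -0.126, 0.992, -0.0]
force: [0.4, -1.1, -0.6]
finger_gap: 0.0414
gripper_force: 61.4
```

Call:
servo_tool(rows=[[0, 0, -0.2, 0, 0, 0], [0, 0, -0.4, 0, 0, 0], [0, 0, -0.4, 0, 0, 0]])

```text
time_s: 51.35
tcp_pos: [0.5553, 0.0379, 0.0625]
tool_rot: [-0.0, -0.126, 0.992, -0.0]
force: [0.4, -2.0, -1.4]
finger_gap: 0.0416
gripper_force: 61.3
```

Blue passes as well. Down to the collar.

Call:
servo_tool(rows=[[0, 0, -0.4, 0, 0, 0], [0, 0, -0.8, 0, 0, 0], [0, 0, -1.1, 0, 0, 0], [0, 0, -1.3, 0, 0, 0], [0, 0, -1.45, 0, 0, 0], [0, 0, -1.45, 0, 0, 0], [0, 0, -1.45, 0, 0, 0]])

```text
time_s: 52.22
tcp_pos: [0.5554, 0.0379, 0.0489]
tool_rot: [0.0, -0.126, 0.992, -0.0]
force: [-3.9, -2.3, 18.5]
finger_gap: 0.0419
gripper_force: 63.7
```

On the collar (18.5 N), so blue is good. To the green tray, third layer.

Call:
servo_tool(rows=[[0, 0, 0.1, 0, 0, 0], [0, 0, 0.1, 0, 0, 0], [0, 0, 2, 0, 0, 0], [0, 0, 5, 0, 0, 0], [0, 0, 9, 0, 0, 0], [0, 0, 11, 0, 0, 0], [0, 0, 11, 0, 0, 0]])

```text
time_s: 53.1
tcp_pos: [0.5558, 0.0384, 0.1591]
tool_rot: [0.001, -0.126, 0.992, 0.0]
force: [0.3, 0.1, -0.4]
finger_gap: 0.0417
gripper_force: 62.1
```

Call:
servo_tool(rows=[[-2.6, -44.7, 0, 0, 0, -0.27], [-2.6, -44.7, 0, 0, 0, -0.27], [-2.6, -44.7, 0, 0, 0, -0.27], [-2.6, -44.7, 0, 0, 0, -0.27], [-2.6, -44.7, 0, 0, 0, -0.27], [-2.6, -44.7, 0, 0, 0, -0.27], [-2.6, -44.7, 0, 0, 0, -0.27], [-2.6, -44.7, 0, 0, 0, -0.27], [-2.6, -44.7, 0, 0, 0, -0.27], [-2.6, -44.7, 0, 0, 0, -0.27], [-2.6, -44.7, 0, 0, 0, -0.27], [-2.6, -44.7, 0, 0, 0, -0.27]])

```text
time_s: 54.6
tcp_pos: [0.5296, -0.4084, 0.1583]
tool_rot: [0.0, 0.008, 1.0, -0.0]
force: [-0.2, 0.0, -1.0]
finger_gap: 0.041
gripper_force: 62.1
```

```bash
python3 - <<'E'
from h import *
inhand("blue","w20")
E
```

```text
tcp [ 529.6 -408.4  158.3] gap 0.0415 corners [[274.0, 185.0], [366.0, 182.0], [360.0, 323.0], [283.0, 323.0]]
in tool mm [ 0.1  0.6 26.4] pitch,roll,yaw [-0.062 -0.002 -0.012] res 1.0 centre world [ 529.6 -407.8  131.8]
```

Call:
servo_tool(rows=[[0, 0, -5, 0, 0, 0], [0, 0, -8.5, 0, 0, 0], [0, 0, -10.3, 0, 0, 0], [0, 0, -10.8, 0, 0, 0], [0, 0, -10.8, 0, 0, 0], [0, 0, -10.8, 0, 0, 0]])

```text
time_s: 55.4
tcp_pos: [0.5298, -0.4093, 0.0514]
tool_rot: [0.001, 0.008, 1.0, -0.001]
force: [-0.3, -0.3, -0.7]
finger_gap: 0.0413
gripper_force: 62.1
```

Call:
servo_tool(rows=[[0, 0, 0, 0, 0, 0], [0, 0, 0, 0, 0, 0], [0, 0, 0, 0, 0, 0], [0, 0, 3, 0, 0, 0], [0, 0, 8, 0, 0, 0], [0, 0, 14, 0, 0, 0], [0, 0, 17, 0, 0, 0], [0, 0, 17, 0, 0, 0], [0, 0, 17, 0, 0, 0]], hand=6)

```text
time_s: 56.52
tcp_pos: [0.5291, -0.4088, 0.2193]
tool_rot: [-0.001, 0.008, 1.0, 0.0]
force: [-0.1, -0.0, -0.0]
finger_gap: 0.0604
gripper_force: 0.0
```

```bash
python3 - <<'E'
from h import *
T,im=look("blue",.028,"w21",1000)
cv2.imwrite("pics/w21c.png",im[80:330,170:470,::-1])
E
```

```text
tcp [ 529.1 -408.8  219.3] close dir deg 89.0 tool z [-1.e-03  5.e-04 -1.e+00]
blue [321. 180.] (array([ 528.3, -408.5]), 79.7, 43.5, -1.0)
```

View pics/w21c.png

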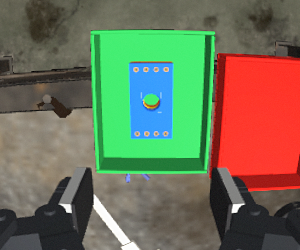

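The stack lies flat in the middle of the green tray, with blue at (152,100) on top. Handing in.

```bash
python3 -c "
from cell import hand_in
print(hand_in())"
```

```text
the job is handed in; nothing more can be done
None
```

I checked the red, yellow and blue boards in the jig and on the gauge; all three went down to the collar, so all lie stacked flat in the green tray, and I handed the job in at about 57 s (no verdict came back).

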